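Stir the beads, then hold the drying box's sprung hatch just below balance

TASK

Get the drying beads ready for the drying box: take the stirrer from its stand, stir the beads in the dish round a couple of full circles with the tip down among them and well out towards the wall, so that it pushes them round, and leave the stirrer in the dish with all the beads. Then, by its red pull, raise the box's sprung hatch a little past its balance point (about 50 degrees open) so that the spring takes over, without letting it fly up to its stop, and bring it back to just below the balance point, some 5 to 10 degrees under it. Finish while still holding the hatch there by the pull, still, ready for a colleague to load the beads, and leave the other things on the table where they stand.

Things in the scene. Friction and masses are not known exactly. Their poses are not given: they have to be found in the camera images.
- dish: clear glass dish with upright walls, 95 mm across, 70 mm high, standing firmly fixed to the table in a black rubber foot ring (108 mm across, 10 mm high). Origin: centre of its underside; z up. Inner floor 4 mm above the origin, inner radius 42 mm
- stirrer: loose stirring stick: steel rod 8 mm thick with a flat lower tip and a round black grip 16 mm thick; 165 mm long in all, about 60 g. Origin: the very tip (lower end); its z axis runs up the stick, the grip spans z = 100 to 165 mm. It starts upright in the stand, tip 10 mm above the table
- stand: white block 60 x 60 x 50 mm on a 68 mm grey foot, fixed, with one upright hole 10.5 mm wide and 40 mm deep in the middle of its top in which the stirrer stands. Origin: centre of the underside
- bead0_center (a point): centre of bead 0, one of eight loose blue slippery polished beads 18 mm across, 10 g each, lying on the floor of the dish at the start in a loose ring about 27 mm from its middle; the middle is clear
- bead1_center (a point): centre of bead 1, one of eight loose orange slippery polished beads 18 mm across, 10 g each, lying on the floor of the dish at the start in a loose ring about 27 mm from its middle; the middle is clear
- bead2_center (a point): centre of bead 2, one of eight loose blue slippery polished beads 18 mm across, 10 g each, lying on the floor of the dish at the start in a loose ring about 27 mm from its middle; the middle is clear
- bead3_center (a point): centre of bead 3, one of eight loose orange slippery polished beads 18 mm across, 10 g each, lying on the floor of the dish at the start in a loose ring about 27 mm from its middle; the middle is clear
- bead4_center (a point): centre of bead 4, one of eight loose blue slippery polished beads 18 mm across, 10 g each, lying on the floor of the dish at the start in a loose ring about 27 mm from its middle; the middle is clear
- bead5_center (a point): centre of bead 5, one of eight loose orange slippery polished beads 18 mm across, 10 g each, lying on the floor of the dish at the start in a loose ring about 27 mm from its middle; the middle is clear
- bead6_center (a point): centre of bead 6, one of eight loose blue slippery polished beads 18 mm across, 10 g each, lying on the floor of the dish at the start in a loose ring about 27 mm from its middle; the middle is clear
- bead7_center (a point): centre of bead 7, one of eight loose orange slippery polished beads 18 mm across, 10 g each, lying on the floor of the dish at the start in a loose ring about 27 mm from its middle; the middle is clear
- drybox: fixed white drying box 170 (x) x 220 (y) x 110 mm high. Origin: centre of its underside; its x axis points from its front to its back (away from the robot, give or take its yaw), z up. Its blue hatch, a flat plate 178 mm long and 224 mm wide, covers the top and is hinged on the back top edge; the front edge swings up
- hatch_hinge (a point): middle of the hatch's hinge axis, on the box: 85 mm behind the box's origin and 117 mm up. The axis runs along the box's y
- hatch_pull (a point): centre of the red pull, 210 mm from the hinge axis and moving with the hatch; when shut it is 32 mm in front of the hatch's front edge and 117 mm above the table. Pull height = 117 mm + 210 mm x sin(angle)
- pull: the red pull itself: a disc 24 mm across and 14 mm thick (its flat faces look along the box's +y and -y, pinch it across these from above; it can turn between the fingers as the hatch swings), on a stem 10 mm wide that joins it to the hatch's front edge. Origin: centre of the disc; y along the hinge axis
- hatch (a joint): opening angle of the hatch in rad: 0 shut (flat, where it starts), grows as the front edge rises, stop at 1.4. A spring at the hinge nearly carries it: the balance point is at 0.87 rad (50 degrees). Below this the hatch sinks shut by itself (lifting at the pull takes about 1.3 N when shut, about 0.3 N 0.1 rad below balance), above it the spring throws it open
- blue_jar: bystander: opaque blue jar, 66 mm wide, 105 mm tall, loose. Origin: centre of its underside
- tape: bystander: roll of tan tape lying flat, 98 mm across, 25 mm high, loose. Origin: centre of its underside
- iodine_bottle: bystander: small brown dropper bottle, 33 mm wide, 102 mm tall, loose. Origin: centre of its underside

How it is judged:
By the outcome, as a careful person would: the job done as asked, in the order asked, and still so for the second after the job is handed in, while the arm keeps its last pose, push and grip.
It also fails if it takes over 72 s, if anything falls off the work surface, if the arm or the gripper's body presses on something with over 40 N, if the wrist force passes 120 N, or if a joint passes its speed limit or range.

ROBOT

A 7-joint arm with a two-finger parallel gripper is mounted at the origin on a cart in front of the work surface, level with it; the furniture and walls round the work are solid. World frame = base frame: x ahead of the robot, y to its left, z up, the work surface at z = 0. Lengths are in m, angles in rad, forces in N, time in s.
With the tool pointing down it reaches from about 0.35 to 0.9 m from the base axis. Payload 8.1 kg.
Tool frame: the origin (TCP) lies on the front face of the gripper's body, between the roots of the fingers; the fingertips stand 66 mm ahead of it and the grasp point (between the pads) lies 47 mm ahead of it (arm.finger_overhang is the distance from the TCP to the fingertips, in m); z points along the fingers, y is the line along which they close (so a half turn about z gives the same grasp; the last joint's range is limited). The gripper opens to 92 mm and grips with 3 to 60 N. Pads are 19 mm wide; open, the fingers measure 130 mm over their backs; the gripper's body (75 mm by 190 mm) begins 47 mm behind the grasp point.
Start: joints at [-1.237, 0.434, 0.025, 1.573, -0.012, 1.134, -0.075], TCP at [0.264, 0.566, 0.292] pointing down, gripper open.
Joint ranges: [-2.62, 2.62], [-0.44, 2.09], [-1.27, 1.32], [0.08, 2.57], [-1.32, 4.46], [0.12, 2], [-2.74, 2.74]. Speed limits (rad/s): [2.22, 2.22, 3.01, 3.01, 3.14, 3.14, 3.14].

INTERFACE

Orientations are given as a rotation vector (axis times angle).
In Python, from cell import readout, cams, workorder, spotter, arm gives the robot as it stands.
- The arm moves only by the tool hand_motion, called after ">>>" as name(argument=value, ...), one argument or row to a line, values as JSON. Schema: {"type":"object","properties":{"plan":{"type":"object","properties":{"moves":{"type":"array","items":{"type":"array","items":{"type":"number"},"minItems":5,"maxItems":5},"minItems":1,"maxItems":10}},"additionalProperties":false,"required":["moves"]},"grip_force":{"type":"number"},"only":{"type":"string"},"quiet":{"type":"boolean"},"lines":{"type":"string"}},"required":["plan"],"additionalProperties":false}. plan is an object whose key "moves" holds a list of rows, 1 to 10 of them, each of 5 numbers: dx, dy, dz in shares of the most that a row can go, 1 being 50 mm, then a turn about the tool's z in units of 0.05 rad, then the opening from 0.0 (shut) to 1.0 (fully open); each row shifts and turns the commanded pose from where the row before left it, along the tool's axes as they then stand; what a row does not reach is not made up. A row lasts 1/10 s, in which the tool goes at most 0.05 m and 0.15 rad, less where a joint would pass 70% of its speed; a pose out of reach is approached as far as the arm can. The fingers move at their own pace and stop on an object; grip_force is the grip in N (left out, the last holds). Time passes only in rows, so rows that do not move let the fingers close. The tool returns the time, the measured TCP pose, the force, the opening and the grip force at its end. only (a regular expression) keeps the lines of the reply that match it, lines (a string "A,B") keeps lines A to B, and quiet returns only ok. Input that does not fit is refused with a message, and nothing moves.
- readout.observe(): the state, without advancing time (a new reading comes with each control period).
- cams.get_image(name): name is "scene" or "top" or "wrist"; returns a dict with "image" (400x640x3 uint8, blue, green, red), "fx", "fy", "cx", "cy" (pixels), "cam_to_world" (4x4, takes a point from camera to world coordinates); the wrist camera has in their place "mount" (4x4, takes a point from camera to tool coordinates, whose origin is the TCP and whose axes are the flange's). Camera axes: x right, y down, z forward; pixel columns grow to the right and rows downward; lengths in m; the calibration is good to about 2 mm. A picture is of the moment at which its call begins: read the wrist's pose just before it. There is no depth.
- workorder.sign_off(): hands the job in; it is judged then, once.
Trained networks look in a picture, given as the dict that the camera call returned (one of the last four; its "shot" number tells which), for a name from the list of things; names that differ only in an ending like _2 or _b are one class to them, and where a whole thing is asked for, a point or a joint stands for the part that bears it (a point fixed in the world has none). Each returns a list of dicts, best first, with "score" (0 to 1); they miss things now and then, are a little off and sometimes report something else, mostly with a low value. They report only what shows in the picture. A call takes as long as a camera call.
- spotter.boxes_of(picture, name): "centre" ([x, y, z] in m, in the coordinates of the camera as it stood for that picture, good to about 4 mm: the middle of the surface that is visible of it).
The state is a dict: "clock": time; "joints": joint angles; "dq": joint speeds; "joint_efforts": joint torques, N m; "position": TCP position; "ee_rot": TCP orientation; "force": force on the tool from outside, world axes, zero at the start; "ft_torque": the same for the moment, N m; "width": opening from 0.0 (shut) to 1.0 (fully open); "gripper_force": force on a finger pad.
Only numpy, scipy, OpenCV 4.12 (cv2) and the standard library are available. Lean on these libraries where they do the work, as an engineer would, in place of code of your own. Each camera call takes 0.05 s, during which the arm holds its last target. There are 200 camera calls.

## Working session

There is one attempt and no reset: what is moved stays moved. The work goes in short steps, Python scripts to look and compute and a tool call to move; the robot and the scene stay as the last step left them, time stands still between calls to the robot, and variables do not carry over. Pictures are saved under pics/ and viewed, at most 10 in all, crops included, and the job is handed in when it is done.

```bash
mkdir -p pics; cat > h.py <<'E'
import numpy as np, cv2
from scipy.spatial.transform import Rotation as R
from cell import readout, cams, workorder, spotter, arm
def look(cam,names,save=None):
    s=readout.observe()
    p=cams.get_image(cam)
    if save: cv2.imwrite('pics/'+save,p['image'])
    T=p.get('cam_to_world')
    if T is None:
        W=np.eye(4);W[:3,:3]=R.from_rotvec(s['ee_rot']).as_matrix();W[:3,3]=s['position'];T=W@p['mount']
    T=np.array(T)
    for n in names:
        for d in spotter.boxes_of(p,n)[:3]:
            c=np.array(d['centre']);w=T[:3,:3]@c+T[:3,3]
            print(cam,n,round(d['score'],2),w.round(4),'px',(p['fx']*c[0]/c[2]+p['cx']).round(),(p['fy']*c[1]/c[2]+p['cy']).round())
    return p,T
E
python3 - <<'E'
from h import *
s=readout.observe();print(s)
print(R.from_rotvec(s['ee_rot']).as_matrix().round(3))
for c in ['top','scene']:
    p,T=look(c,['dish','stirrer','stand','drybox','pull','blue_jar','tape','iodine_bottle'],c+'0.png')
    print(T.round(3),p['fx'],p['cx'],p['cy'])
print(readout.observe()['clock'])
E
```

```text
{'clock': 0.0, 'joints': array([-1.23657323,  0.43523005,  0.0249406 ,  1.57409531, -0.0115853 ,
        1.13400709, -0.07510452]), 'dq': array([ 0.00025847, -0.00091693, -0.00042086,  0.00125016, -0.00055179,
        0.0015362 , -0.00143147]), 'joint_efforts': array([ 1.30211600e-03, -6.67853308e+01,  9.85958241e-01, -3.14454854e+01,
       -6.04507048e-02,  4.29760851e-02,  1.78139180e-04]), 'position': array([0.26427108, 0.5659246 , 0.29144083]), 'ee_rot': array([-6.80732835e-01, -3.06674483e+00,  2.48508004e-03]), 'force': array([ 0.1844279 , -0.01949467, -0.21155364]), 'ft_torque': array([0.00487662, 0.02858066, 0.00036479]), 'gripper_force': 0.0, 'width': 0.9978382017166345}
[[-0.906  0.423 -0.001]
 [ 0.423  0.906 -0.002]
 [-0.    -0.002 -1.   ]]
top dish 0.58 [0.5186 0.2775 0.0138] px 244.0 218.0
top stand 0.7 [0.5146 0.1055 0.0451] px 295.0 216.0
top drybox 0.79 [ 0.6113 -0.1622  0.1218] px 377.0 180.0
top blue_jar 0.61 [0.5272 0.4627 0.1061] px 180.0 214.0
top tape 0.72 [0.6837 0.1186 0.025 ] px 290.0 167.0
top iodine_bottle 0.6 [ 0.6136 -0.4494  0.056 ] px 463.0 181.0
[[-0.03  -0.988  0.15   0.349]
 [-0.999  0.031  0.007 -0.002]
 [-0.011 -0.15  -0.989  1.497]
 [ 0.     0.     0.     1.   ]] 445.0355484190889 323.85277723874646 198.95334830516185
scene dish 0.73 [0.5042 0.2462 0.0409] px 275.0 195.0
scene stirrer 0.7 [0.6784 0.1597 0.0243] px 330.0 200.0
scene stirrer 0.54 [0.5196 0.1121 0.1248] px 294.0 185.0
scene stand 0.66 [0.506  0.0836 0.0298] px 294.0 216.0
scene drybox 0.8 [ 0.5793 -0.2245  0.1033] px 367.0 234.0
scene drybox 0.56 [0.5024 0.2478 0.0395] px 274.0 195.0
scene blue_jar 0.7 [0.5208 0.4514 0.0663] px 260.0 169.0
scene iodine_bottle 0.68 [ 0.604 -0.464  0.05 ] px 436.0 302.0
[[ 0.893 -0.169  0.417  0.06 ]
 [-0.449 -0.369  0.814 -0.972]
 [ 0.016 -0.914 -0.405  0.602]
 [ 0.     0.     0.     1.   ]] 400.3015920075309 320.482086549376 198.1225775639139
0.9
```

View images.

View pics/top0.png

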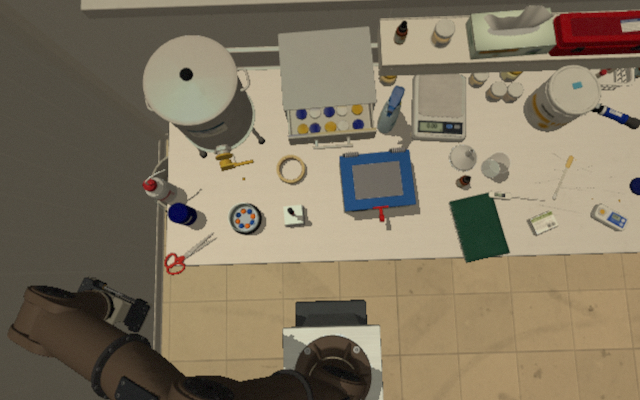

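View pics/scene0.png

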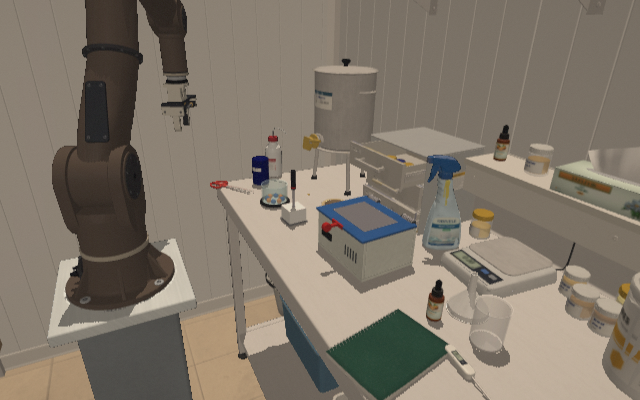

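The manual's scale: shifts go in shares of 50 mm and turns go in units of 0.05 rad. Converting my numbers, -0.033 m is -0.66, -0.025 m is -0.5.

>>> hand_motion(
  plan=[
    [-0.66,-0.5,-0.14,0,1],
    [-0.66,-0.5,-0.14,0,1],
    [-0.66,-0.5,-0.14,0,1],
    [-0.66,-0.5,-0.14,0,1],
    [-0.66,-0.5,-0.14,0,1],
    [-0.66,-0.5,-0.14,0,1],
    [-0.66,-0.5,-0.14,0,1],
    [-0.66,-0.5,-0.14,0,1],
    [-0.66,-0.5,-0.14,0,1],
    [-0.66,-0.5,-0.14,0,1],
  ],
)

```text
refused: plan: the value is not of type 'object' (schema: type "object"). Nothing was moved.
```

The call was refused and nothing moved: it wants an object with the rows under "moves". Same move again in that form.

>>> hand_motion(
  plan={"moves": [[-0.66,-0.5,-0.14,0,1],[-0.66,-0.5,-0.14,0,1],[-0.66,-0.5,-0.14,0,1],[-0.66,-0.5,-0.14,0,1],[-0.66,-0.5,-0.14,0,1],[-0.66,-0.5,-0.14,0,1],[-0.66,-0.5,-0.14,0,1],[-0.66,-0.5,-0.14,0,1],[-0.66,-0.5,-0.14,0,1],[-0.66,-0.5,-0.14,0,1]]},
)

```text
clock: 1.9
position: [0.4582, 0.1985, 0.3628]
ee_rot: [0.681, 3.067, 0.001]
force: [0.8, -0.2, -0.7]
width: 0.999
gripper_force: 0.0
```

>>> hand_motion(
  plan={"moves": [[0,0,0,-2.9,1],[0,0,0,-2.9,1],[0,0,0,-2.9,1],[0,0,0,0,1],[0,0,0,0,1]]},
)

```text
clock: 2.4
position: [0.4577, 0.2001, 0.3623]
ee_rot: [0.01, 3.141, 0.0]
force: [0.3, -0.5, -0.5]
width: 0.999
gripper_force: 0.0
```

```bash
python3 - <<'E'
from h import *
s=readout.observe();print(s['position'],R.from_rotvec(s['ee_rot']).as_matrix().round(3),s['force'])
p,T=look('wrist',['dish','stirrer','stand','bead0_center','drybox','pull','tape'],'w1.png')
print(np.array(p['mount']).round(3),p['fx'],p['cx'],p['cy'])
E
```

```text
[0.45766452 0.20010932 0.36229292] [[-1.     0.006  0.   ]
 [ 0.006  1.     0.   ]
 [-0.     0.    -1.   ]] [ 0.30704018 -0.45778106 -0.48506146]
wrist dish 0.85 [0.5156 0.2784 0.0308] px 386.0 212.0
wrist dish 0.46 [0.5081 0.455  0.0695] px 543.0 215.0
wrist stirrer 0.86 [0.5132 0.1191 0.1358] px 243.0 241.0
wrist stand 0.61 [0.5067 0.1218 0.0492] px 261.0 210.0
wrist stand 0.43 [ 0.5269 -0.0945  0.0264] px 99.0 221.0
wrist drybox 0.81 [ 0.5303 -0.0959  0.025 ] px 99.0 224.0
wrist tape 0.58 [0.6498 0.1302 0.0304] px 275.0 306.0
[[ 0.    -0.969 -0.248  0.066]
 [ 1.     0.     0.001 -0.   ]
 [-0.    -0.248  0.969 -0.093]
 [ 0.     0.     0.     1.   ]] 345.1203253035165 324.885146549741 201.42166990470838
```

View pics/w1.png

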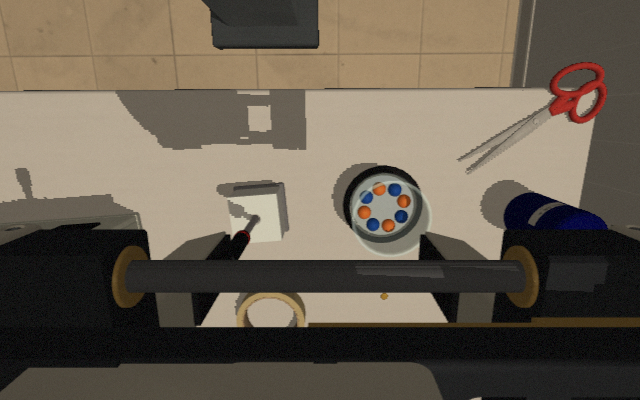

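```bash
cat >> h.py <<'E'
def plane(p,T,u,v,z):
    d=T[:3,:3]@np.array([(u-p['cx'])/p['fx'],(v-p['cy'])/p['fy'],1]);return (T[:3,3]+d*(z-T[2,3])/d[2]).round(4)
def blobs(img,lo,hi,roi):
    x0,y0,x1,y1=roi
    m=cv2.inRange(cv2.cvtColor(img[y0:y1,x0:x1],cv2.COLOR_BGR2HSV),lo,hi)
    n,_,st,c=cv2.connectedComponentsWithStats(m)
    return [(c[i]+[x0,y0],st[i,4]) for i in range(1,n) if st[i,4]>30]
E
python3 - <<'E'
from h import *
s=readout.observe();p,T=look('wrist',[],None);im=p['image']
b=[]
for lo,hi in [((3,120,120),(18,255,255)),((100,120,60),(125,255,255))]:
    for c,a in blobs(im,lo,hi,(340,165,425,245)):
        w=plane(p,T,*c,.014);b.append(w);print(c.round(1),a,w)
b=np.array(b);print('mean',b.mean(0),'circle');A=np.c_[2*b[:,:2],np.ones(len(b))];x=np.linalg.lstsq(A,(b[:,:2]**2).sum(1),rcond=None)[0];print(x, np.sqrt(x[2]+x[0]**2+x[1]**2))
print('stand top corners',[plane(p,T,u,v,.05) for u,v in[(231,195),(278,191),(283,241),(231,243)]],plane(p,T,257,218,.05))
cv2.imwrite('pics/crop.png',cv2.resize(np.hstack([im[160:260,215:315],im[160:260,335:435]]),None,fx=4,fy=4,interpolation=cv2.INTER_CUBIC))
E
```

```text
[379.1 190.3] 97 [0.49   0.2715 0.014 ]
[402.5 201.8] 90 [0.5056 0.303  0.014 ]
[363.8 212.6] 119 [0.5203 0.2522 0.014 ]
[388.1 225.3] 102 [0.5382 0.2853 0.014 ]
[394.2 189.8] 121 [0.4894 0.2912 0.014 ]
[367.2 198.4] 76 [0.5009 0.2562 0.014 ]
[400.5 216.4] 117 [0.5258 0.3014 0.014 ]
[372.3 224.4] 118 [0.537  0.2641 0.014 ]
mean [0.5134    0.2781125 0.014    ] circle
[ 0.51393582  0.27825619 -0.34086993] 0.02620307884359038
stand top corners [array([0.4874, 0.087 , 0.05  ]), array([0.4826, 0.1439, 0.05  ]), array([0.5466, 0.1479, 0.05  ]), array([0.5492, 0.0827, 0.05  ])] [0.5165 0.1169 0.05  ]
```

View pics/crop.png

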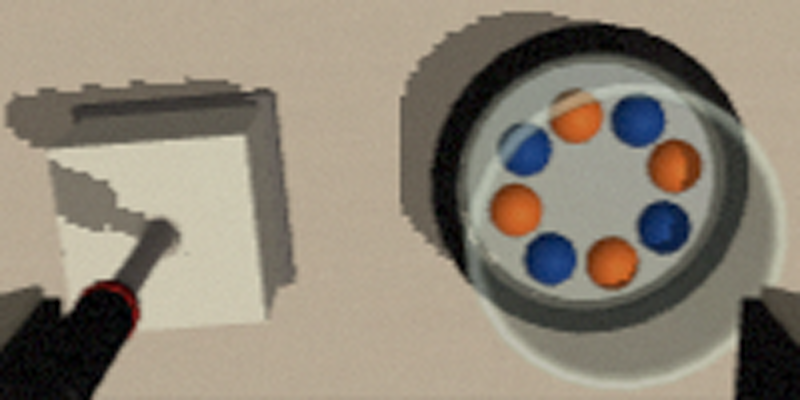

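In the tool's units: 0.005 m is 0.1, -0.043 m is -0.86.

>>> hand_motion(
  plan={"moves": [[-0.6,-0.84,0.1,0,1],[-0.59,-0.86,0.1,0,1],[0,0,0,0,1],[0,0,0,0,1]]},
)

```text
clock: 3.25
position: [0.515, 0.1173, 0.3524]
ee_rot: [-0.008, -3.141, 0.0]
force: [-0.7, 0.3, -0.1]
width: 0.998
gripper_force: 0.0
```

```bash
python3 - <<'E'
from h import *
s=readout.observe();print(s['position'],s['ee_rot'])
p,T=look('wrist',['stirrer','dish'],'w2.png');im=p['image']
cv2.imwrite('pics/crop2.png',cv2.resize(np.hstack([im[140:290,270:370],im[140:290,410:610]]),None,fx=2.6,fy=2.6,interpolation=cv2.INTER_CUBIC))
E
```

```text
[0.51502985 0.1172901  0.35237855] [-8.16188217e-03 -3.14118098e+00  4.89235679e-04]
wrist stirrer 0.56 [0.5152 0.1152 0.1721] px 322.0 197.0
wrist stirrer 0.18 [0.5373 0.2791 0.0202] px 454.0 185.0
wrist dish 0.94 [0.5118 0.2844 0.033 ] px 464.0 166.0
```

View pics/crop2.png

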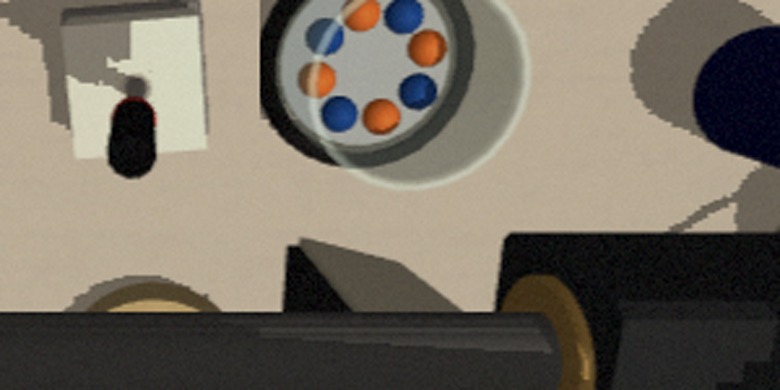

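```bash
python3 - <<'E'
from h import *
s=readout.observe();p,T=look('wrist',[]);im=p['image']
print('top',plane(p,T,320.4,199.6,.175),'hole',plane(p,T,322.7,172.7,.05))
b=[]
for lo,hi in [((3,120,120),(18,255,255)),((100,120,60),(125,255,255))]:
    for c,a in blobs(im,lo,hi,(515-100,140,500,195)):
        w=plane(p,T,*c,.014);b.append(w);print(c.round(1),a,w)
b=np.array(b);A=np.c_[2*b[:,:2],np.ones(len(b))];x=np.linalg.lstsq(A,(b[:,:2]**2).sum(1),rcond=None)[0];print(b.mean(0),x)
# rim ellipse extents z=.07 : left 312,right 530,bottom 188 (crop px)
f=lambda a,b:(410+(a-100*2.6)/2.6,140+b/2.6)
l=plane(p,T,*f(312,80),.07);r=plane(p,T,*f(530,80),.07);bo=plane(p,T,*f(412,188),.07);print('rim',l,r,bo)
E
```

```text
top [0.5162 0.1163 0.175 ] hole [0.5153 0.1175 0.05  ]
[447.4 146.9] 114 [0.489  0.2724 0.014 ]
[472.1 159.5] 125 [0.5047 0.3047 0.014 ]
[431.9 171.6] 80 [0.52   0.2555 0.014 ]
[454.5 185.4] 113 [0.5377 0.2857 0.014 ]
[462.5 146.9] 149 [0.489  0.2911 0.014 ]
[436.3 156.9] 35 [0.5013 0.2596 0.014 ]
[467.8 175.9] 142 [0.5255 0.3014 0.014 ]
[437.6 184.6] 143 [0.5367 0.264  0.014 ]
[0.5129875 0.2793    0.014    ] [ 0.513632    0.28003847 -0.34157781]
rim [0.5098 0.2357 0.07  ] [0.5098 0.328  0.07  ] [0.5573 0.283  0.07  ]
```

In the tool's units: 0.04 m is 0.8, -0.001 m is -0.02.

>>> hand_motion(
  plan={"moves": [[-0.02,-0.02,0.8,0,1],[0,0,0.8,0,1],[0,0,0.8,0,0.6],[0,0,0.6,0,0.5],[0,0,0.2,0,0.4],[0,0,0,0,0.3],[0,0,0,0,0],[0,0,0,0,0],[0,0,0,0,0],[0,0,0,0,0]]},
  grip_force=15,
)

```text
clock: 4.45
position: [0.516, 0.1177, 0.1935]
ee_rot: [0.003, 3.14, 0.001]
force: [0.4, 0.9, -0.9]
width: 0.354
gripper_force: 0.0
```

>>> hand_motion(
  plan={"moves": [[0,0,0,0,0],[0,0,0,0,0],[0,0,0,0,0]]},
  grip_force=40,
)

```text
clock: 4.75
position: [0.5157, 0.1162, 0.1928]
ee_rot: [0.004, 3.141, -0.002]
force: [-0.9, -3.5, 2.8]
width: 0.168
gripper_force: 39.8
```

In the tool's units: -0.04 m is -0.8, 0.04 m is 0.8.

>>> hand_motion(
  plan={"moves": [[0,0,-0.6,0,0],[0,0,-0.8,0,0],[0,0,-0.6,0,0],[0,0.6,0,0,0],[0.04,0.8,0,0,0],[0.04,0.8,0,0,0],[0,0.8,0,0,0],[0,0.28,0,0,0],[0,0,0,0,0],[0,0,0,0,0]]},
)

```text
clock: 5.75
position: [0.512, 0.2805, 0.2923]
ee_rot: [-0.004, -3.141, 0.002]
force: [0.0, -0.8, 0.0]
width: 0.169
gripper_force: 39.9
```

```bash
python3 - <<'E'
from h import *
s=readout.observe();print(s['position'],s['force'],s['ft_torque'])
p,T=look('wrist',['stirrer','dish'],'w3.png');im=p['image']
print('floor centre expected px; tip', )
Ti=np.linalg.inv(T)
for P in [(.512,.28,.07),(.512,.28,.004),(s['position'][0],s['position'][1],.11)]:
    c=Ti@np.array([*P,1]);print(P,p['fx']*c[0]/c[2]+p['cx'],p['fy']*c[1]/c[2]+p['cy'])
cv2.imwrite('pics/crop3.png',cv2.resize(im[110:290,230:430],None,fx=3,fy=3,interpolation=cv2.INTER_CUBIC))
E
```

```text
[0.51196789 0.28048847 0.29230891] [ 0.0286202  -0.82867861  0.01957611] [0.01627416 0.08104252 0.01342798]
wrist stirrer 0.7 [0.5094 0.2798 0.248 ] px 323.0 264.0
wrist stirrer 0.35 [0.5229 0.4568 0.1042] px 534.0 207.0
wrist dish 0.85 [0.5146 0.277  0.014 ] px 322.0 178.0
floor centre expected px; tip
(0.512, 0.28, 0.07) 324.5112653428834 185.9426893738796
(0.512, 0.28, 0.004) 324.6118398362884 173.90776469940042
(np.float64(0.5119678921984588), np.float64(0.2804884657140436), 0.11) 325.022764373254 195.83970445518838
```

View pics/crop3.png

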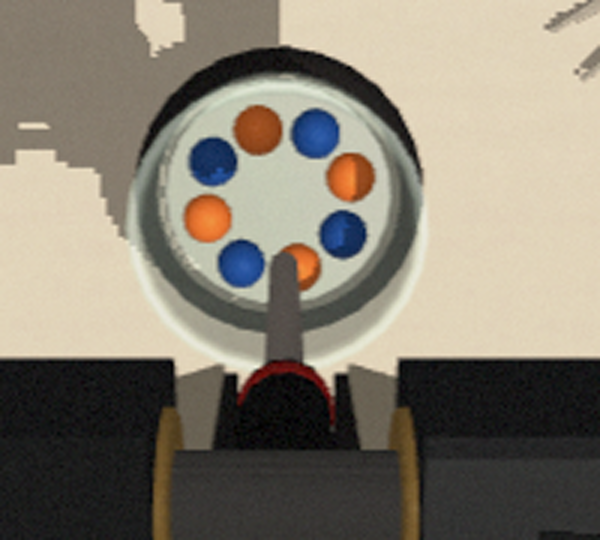

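>>> hand_motion(
  plan={"moves": [[0.01,-0.05,0.6,0,0],[0,0,0.6,0,0],[0,0,0.6,0,0],[0,0,0.22,0,0],[0,0.12,0,0,0],[0,0.14,0,0,0],[0,0.18,0,0,0],[0,0.18,0,0,0],[0,0,0,0,0]]},
  grip_force=40,
)

```text
clock: 6.8
position: [0.5113, 0.3126, 0.1924]
ee_rot: [-0.001, 3.141, 0.003]
force: [0.6, 0.2, -0.9]
width: 0.17
gripper_force: 39.9
```

>>> hand_motion(
  plan={"moves": [[0.212,-0.038,0,0,0],[0.186,-0.108,0,0,0],[0.138,-0.164,0,0,0],[0.074,-0.202,0,0,0],[0,-0.216,0,0,0],[-0.074,-0.202,0,0,0],[-0.138,-0.164,0,0,0],[-0.186,-0.108,0,0,0],[-0.212,-0.038,0,0,0]]},
)

```text
clock: 7.7
position: [0.5124, 0.2469, 0.1916]
ee_rot: [-0.005, -3.141, 0.001]
force: [-1.6, 0.4, -1.1]
width: 0.167
gripper_force: 39.9
```

```bash
python3 - <<'E'
from h import *
p,T=look('wrist',[],'w4.png');s=readout.observe();im=p['image']
cv2.imwrite('pics/crop4.png',cv2.resize(im[140:340,200:460],None,fx=3,fy=3,interpolation=cv2.INTER_CUBIC))
E
```

```text
(no output)
```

View pics/crop4.png

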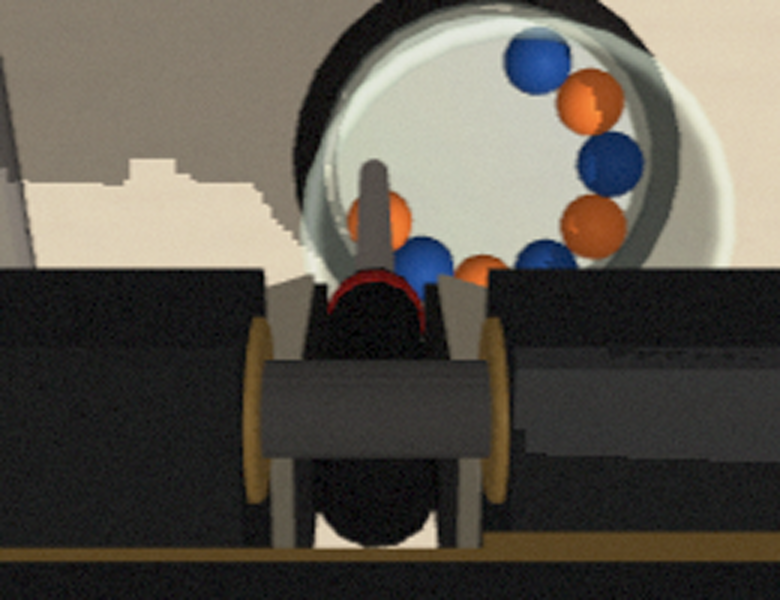

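In the tool's units: 0.0108 m is 0.216, -0.0106 m is -0.212.

>>> hand_motion(
  plan={"moves": [[-0.212,0.038,0,0,0],[-0.186,0.108,0,0,0],[-0.138,0.164,0,0,0],[-0.074,0.202,0,0,0],[0,0.216,0,0,0],[0.074,0.202,0,0,0],[0.138,0.164,0,0,0],[0.186,0.108,0,0,0],[0.212,0.038,0,0,0]]},
  lines="1,4",
)

```text
clock: 8.65
position: [0.5104, 0.3111, 0.1917]
ee_rot: [0.001, 3.141, 0.001]
force: [1.7, -0.6, -0.3]
```

>>> hand_motion(
  plan={"moves": [[0.212,-0.038,0,0,0],[0.186,-0.108,0,0,0],[0.138,-0.164,0,0,0],[0.074,-0.202,0,0,0],[0,-0.216,0,0,0],[-0.074,-0.202,0,0,0],[-0.138,-0.164,0,0,0],[-0.186,-0.108,0,0,0],[-0.212,-0.038,0,0,0]]},
  lines="1,4",
)

```text
clock: 9.55
position: [0.5123, 0.2469, 0.1915]
ee_rot: [-0.005, -3.141, 0.001]
force: [-1.3, 0.4, 0.2]
```

>>> hand_motion(
  plan={"moves": [[-0.212,0.038,0,0,0],[-0.186,0.108,0,0,0],[-0.138,0.164,0,0,0],[-0.074,0.202,0,0,0],[0,0.216,0,0,0],[0.074,0.202,0,0,0],[0.138,0.164,0,0,0],[0.186,0.108,0,0,0],[0.212,0.038,0,0,0]]},
  lines="1,4",
)

```text
clock: 10.45
position: [0.5103, 0.3111, 0.1917]
ee_rot: [0.001, 3.141, 0.001]
force: [0.8, 0.7, -0.8]
```

>>> hand_motion(
  plan={"moves": [[0.212,-0.038,0,0,0],[0.186,-0.108,0,0,0],[0.138,-0.164,0,0,0],[0.074,-0.202,0,0,0],[0,-0.108,0,0,0],[0,0,0,0,0],[0,0,0,0,0]]},
  lines="1,4",
)

```text
clock: 11.15
position: [0.4813, 0.2788, 0.1917]
ee_rot: [0.004, 3.141, 0.0]
force: [-0.8, -0.7, 0.7]
```

```bash
python3 - <<'E'
from h import *
p,T=look('wrist',[],'w5.png');im=p['image']
cv2.imwrite('pics/crop5.png',cv2.resize(im[140:340,200:460],None,fx=3,fy=3,interpolation=cv2.INTER_CUBIC))
E
```

```text
(no output)
```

View pics/crop5.png

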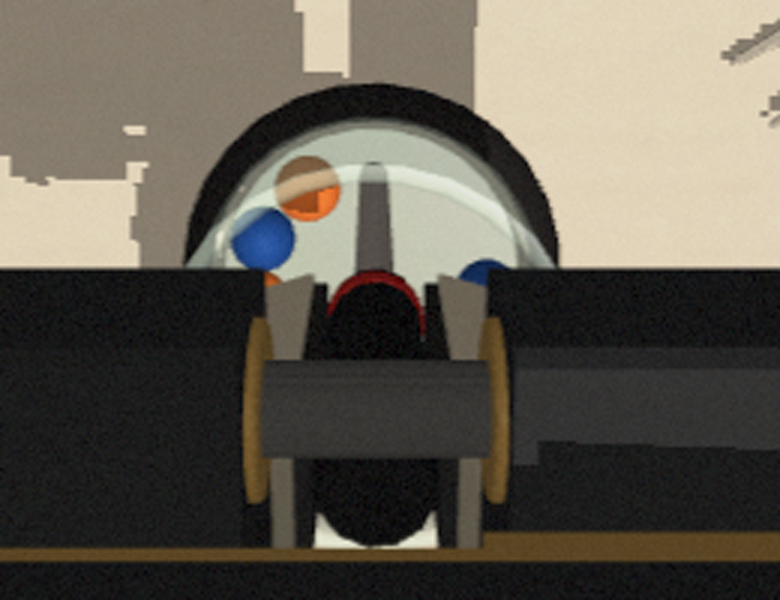

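>>> hand_motion(
  plan={"moves": [[0,-0.108,0,0,0],[-0.074,-0.202,0,0,0],[-0.138,-0.164,0,0,0],[-0.186,-0.108,0,0,0],[-0.212,-0.038,0,0,0],[-0.212,0.038,0,0,0],[-0.186,0.108,0,0,0],[-0.138,0.164,0,0,0],[-0.074,0.202,0,0,0],[0,0.108,0,0,0]]},
)

```text
clock: 12.2
position: [0.5422, 0.2809, 0.1915]
ee_rot: [0.001, 3.141, 0.001]
force: [-0.3, 0.6, -0.1]
width: 0.17
gripper_force: 40.0
```

>>> hand_motion(
  plan={"moves": [[-0.06,0,0,0,0],[-0.04,0,0,0,0],[-0.04,0,0,0,0],[0,0,0,0,0]]},
  grip_force=8,
)

```text
clock: 12.6
position: [0.5489, 0.2787, 0.1917]
ee_rot: [-0.004, -3.141, 0.0]
force: [-1.0, 0.1, 0.6]
width: 0.171
gripper_force: 8.0
```

In the tool's units: -0.0065 m is -0.13, -0.006 m is -0.12.

>>> hand_motion(
  plan={"moves": [[-0.12,0,0.04,0,0],[-0.13,0,0.04,0,0],[-0.11,0,0.06,0,0],[-0.11,0,0.06,0,0],[-0.08,0,0.1,0,0],[-0.08,0,0.1,0,0],[0,0,0,0,0]]},
  grip_force=8,
)

```text
clock: 13.3
position: [0.5819, 0.2787, 0.1715]
ee_rot: [0.004, 3.14, 0.001]
force: [0.8, 0.2, 3.7]
width: 0.17
gripper_force: 8.0
```

```bash
python3 - <<'E'
from h import *
p,T=look('wrist',[],'w6.png');q,_=look('scene',['stirrer'])
a=cv2.resize(p['image'][140:340,200:460],None,fx=1.5,fy=1.5);b=cv2.resize(q['image'][150:225,240:337],(388,300),interpolation=cv2.INTER_CUBIC)
cv2.imwrite('pics/crop6.png',np.hstack([a,b]))
E
```

```text
scene stirrer 0.72 [ 0.6026 -0.4645  0.0503] px 435.0 303.0
```

View pics/crop6.png

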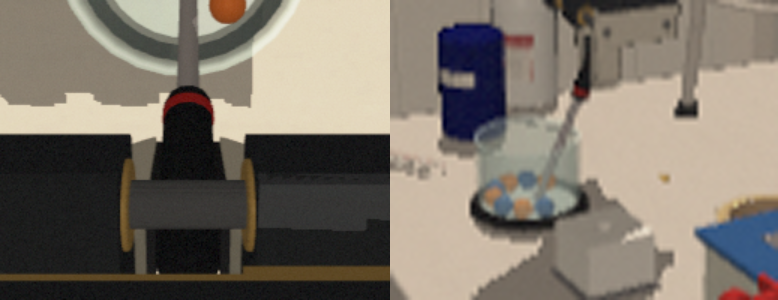

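>>> hand_motion(
  plan={"moves": [[-0.03,0,0.12,0,0],[-0.03,0,0.14,0,0],[0,0,0.1,0,0],[0.02,0,0.06,0,0],[0,0,0,0,0]]},
  grip_force=6,
)

```text
clock: 13.95
position: [0.5815, 0.2788, 0.1499]
ee_rot: [-0.003, -3.14, 0.001]
force: [-0.3, 0.5, -0.1]
width: 0.171
gripper_force: 6.0
```

```bash
python3 - <<'E'
from h import *
q,_=look('scene',['stirrer'])
cv2.imwrite('pics/crop7.png',cv2.resize(q['image'][150:225,240:337],(388,300),interpolation=cv2.INTER_CUBIC))
E
```

```text
(no output)
```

View pics/crop7.png

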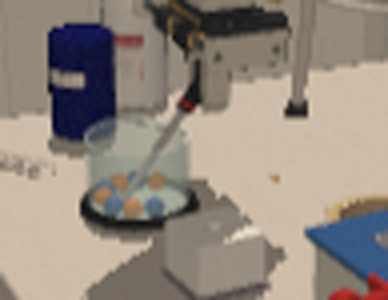

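>>> hand_motion(
  plan={"moves": [[0,0,0,0,0.2],[0,0,0,0,0.25],[0,0,0,0,0.35],[0,0,0,0,0.4],[0,0,0,0,0.45],[0,0,0,0,0.5]]},
  grip_force=6,
)

```text
clock: 14.65
position: [0.5824, 0.2789, 0.1507]
ee_rot: [0.003, 3.142, 0.0]
force: [-0.8, 0.0, 0.6]
width: 0.482
gripper_force: 0.0
```

```bash
cat >> h.py <<'E'
def rod(p,T):
    "dark pixels of the black grip near the dish in the scene picture: centroid and red ring"
    im=p['image'][140:230,235:340];hsv=cv2.cvtColor(im,cv2.COLOR_BGR2HSV)
    m=((hsv[...,0]<6)|(hsv[...,0]>172))&(hsv[...,1]>150)&(hsv[...,2]>60)
    n,_,st,c=cv2.connectedComponentsWithStats(m.astype(np.uint8))
    print('red',[(c[i]+[235,140],st[i,4]) for i in range(1,n) if st[i,4]<40])
E
python3 - <<'E'
from h import *
for i in range(2):
    q,T=look('scene',['stirrer','dish','bead0_center']); rod(q,T)
q=cv2.imread('pics/crop7.png')
E
```

```text
scene stirrer 0.48 [0.5665 0.2767 0.0823] px 288.0 178.0
scene dish 0.63 [0.5023 0.2458 0.0406] px 274.0 195.0
scene bead0_center 0.63 [0.5196 0.4524 0.0729] px 260.0 168.0
red [(array([272.27272727, 140.18181818]), np.int32(11)), (array([286.8, 177.2]), np.int32(5))]
scene stirrer 0.4 [0.5655 0.2735 0.0814] px 288.0 179.0
scene dish 0.86 [0.5007 0.2471 0.0412] px 274.0 195.0
scene bead0_center 0.52 [ 0.5982 -0.1755  0.123 ] px 364.0 218.0
red [(array([272.55555556, 140.11111111]), np.int32(9)), (array([286.8, 177.2]), np.int32(5))]
```

>>> hand_motion(
  plan={"moves": [[0,0,-0.4,0,0.5],[0,0,-0.6,0,0.5],[0,0,-0.8,0,0.5],[0,0,-0.8,0,0.6],[0,0,-0.8,0,0.7],[0.4,-0.8,-0.4,0,0.9],[0.4,-0.9,0,0,1],[0.4,-0.9,0,0,1],[0.4,-0.9,0,0,1],[0.4,-0.9,0,0,1]]},
  grip_force=6,
)

```text
clock: 16.05
position: [0.4808, 0.0574, 0.3408]
ee_rot: [0.003, 3.141, 0.0]
force: [0.6, -1.3, -0.4]
width: 0.99
gripper_force: 0.0
```

```bash
python3 - <<'E'
from h import *
q,T=look('scene',['stirrer','dish']); rod(q,T)
p,T=look('top',[]);im=p['image']
for lo,hi in [((0,150,80),(6,255,255)),((172,150,80),(180,255,255))]:
    for c,a in blobs(im,lo,hi,(340,140,420,225)): print(c,a,plane(p,T,*c,.117))
for c,a in blobs(im,(100,120,60),(125,255,255),(340,140,420,225)): print('blue',c,a,plane(p,T,*c,.12))
E
```

```text
scene dish 0.76 [0.5023 0.2502 0.0414] px 274.0 194.0
red [(array([272., 140.]), np.int32(9)), (array([286.8, 177.2]), np.int32(5))]
[380.73239437 212.28169014] 71 [ 0.5105 -0.1685  0.117 ]
blue [376.54178958 180.81809243] 2034 [ 0.61   -0.1599  0.12  ]
```

In the tool's units: -0.045 m is -0.9.

>>> hand_motion(
  plan={"moves": [[0,-0.9,0,0,1],[0,-0.9,0,0,1],[0,-0.9,0,0,1],[0,-0.9,0,0,1],[0,-0.9,0,0,1],[0,0,0,0,1],[0,0,0,0,1]]},
  grip_force=6,
)

```text
clock: 16.95
position: [0.4824, -0.1656, 0.3403]
ee_rot: [-0.004, -3.141, -0.0]
force: [0.0, 0.7, 0.4]
width: 1.0
gripper_force: 0.0
```

```bash
python3 - <<'E'
from h import *
s=readout.observe();print(s['position'],s['ee_rot'])
p,T=look('wrist',['pull','drybox'],'w8.png');im=p['image']
hsv=cv2.cvtColor(im,cv2.COLOR_BGR2HSV)
m=(((hsv[...,0]<6)|(hsv[...,0]>172))&(hsv[...,1]>150)&(hsv[...,2]>60)).astype(np.uint8)
n,l,st,c=cv2.connectedComponentsWithStats(m)
for i in range(1,n):
    if st[i,4]>50:
        print(st[i],c[i],plane(p,T,*c[i],.12))
        for v in range(st[i,1],st[i,1]+st[i,3],3):
            u=np.flatnonzero(l[v]==i);print(v,u.min(),u.max(),plane(p,T,u.min(),v,.12),plane(p,T,u.max(),v,.12))
b=cv2.inRange(hsv,(100,120,60),(125,255,255));n,l,st,c=cv2.connectedComponentsWithStats(b)
i=1+st[1:,4].argmax();print('blue',st[i])
pts=[]
for u in range(st[i,0],st[i,0]+st[i,2],20):
    v=np.flatnonzero(l[:,u]==i)
    if len(v): pts.append(plane(p,T,u,v.min(),.12)); print(u,v.min(),pts[-1])
E
```

```text
[ 0.48240269 -0.16564695  0.3403425 ] [-3.96476428e-03 -3.14136779e+00 -4.33074850e-05]
wrist pull 0.87 [ 0.5135 -0.169   0.1249] px 321.0 220.0
wrist pull 0.46 [ 0.5501 -0.1574  0.1243] px 333.0 256.0
wrist drybox 0.64 [ 0.5417 -0.1613  0.1223] px 329.0 247.0
[300 181  52  53 959] [324.18561001 212.79457769] [ 0.508  -0.1662  0.12  ]
181 326 327 [ 0.4774 -0.1645  0.12  ] [ 0.4774 -0.1636  0.12  ]
184 316 329 [ 0.4802 -0.1738  0.12  ] [ 0.4802 -0.1617  0.12  ]
187 315 329 [ 0.483  -0.1747  0.12  ] [ 0.4831 -0.1617  0.12  ]
190 316 329 [ 0.4859 -0.1738  0.12  ] [ 0.4859 -0.1617  0.12  ]
193 316 329 [ 0.4888 -0.1738  0.12  ] [ 0.4888 -0.1617  0.12  ]
196 316 330 [ 0.4916 -0.1739  0.12  ] [ 0.4917 -0.1608  0.12  ]
199 316 330 [ 0.4945 -0.1739  0.12  ] [ 0.4946 -0.1608  0.12  ]
202 316 330 [ 0.4974 -0.1739  0.12  ] [ 0.4975 -0.1608  0.12  ]
205 317 330 [ 0.5004 -0.173   0.12  ] [ 0.5004 -0.1608  0.12  ]
208 319 329 [ 0.5033 -0.1711  0.12  ] [ 0.5033 -0.1617
[... 227 characters left out ...]
702  0.12  ] [ 0.5152 -0.1617  0.12  ]
223 320 349 [ 0.5181 -0.1703  0.12  ] [ 0.5182 -0.1426  0.12  ]
226 301 351 [ 0.5211 -0.1884  0.12  ] [ 0.5212 -0.1406  0.12  ]
229 300 351 [ 0.5241 -0.1895  0.12  ] [ 0.5242 -0.1406  0.12  ]
232 300 327 [ 0.5271 -0.1895  0.12  ] [ 0.5272 -0.1636  0.12  ]
blue [ 227  219  215   41 6042]
227 233 [ 0.528  -0.2597  0.12  ]
247 232 [ 0.527  -0.2404  0.12  ]
267 231 [ 0.5261 -0.2212  0.12  ]
287 229 [ 0.5241 -0.2019  0.12  ]
307 234 [ 0.5292 -0.1828  0.12  ]
327 233 [ 0.5282 -0.1636  0.12  ]
347 232 [ 0.5273 -0.1444  0.12  ]
367 224 [ 0.5192 -0.1254  0.12  ]
387 223 [ 0.5183 -0.1063  0.12  ]
407 221 [ 0.5163 -0.0874  0.12  ]
427 220 [ 0.5154 -0.0684  0.12  ]
```

The manual's scale: shifts go in shares of 50 mm and turns go in units of 0.05 rad. Converting my numbers, -0.002 m is -0.04, 0.04 m is 0.8, -0.068 rad is -1.36.

>>> hand_motion(
  plan={"moves": [[-0.17,-0.04,0.6,-1.36,0.7],[0,0,0.8,0,0.6],[0,0,0.8,0,0.6],[0,0,0,0,0.6],[0,0,0,0,0.6]]},
  grip_force=10,
)

```text
clock: 17.6
position: [0.4904, -0.1669, 0.2311]
ee_rot: [0.106, -3.139, -0.001]
force: [0.2, -0.6, 1.3]
width: 0.624
gripper_force: 0.0
```

```bash
python3 - <<'E'
from h import *
s=readout.observe();print(s['position'],R.from_rotvec(s['ee_rot']).as_matrix()[:2,:2].round(3))
p,T=look('wrist',['pull']);im=p['image']
hsv=cv2.cvtColor(im,cv2.COLOR_BGR2HSV)
m=(((hsv[...,0]<6)|(hsv[...,0]>172))&(hsv[...,1]>150)&(hsv[...,2]>60)).astype(np.uint8)
n,l,st,c=cv2.connectedComponentsWithStats(m)
for i in range(1,n):
    if st[i,4]>100:
        for v in range(st[i,1],st[i,1]+st[i,3],6):
            u=np.flatnonzero(l[v]==i);print(v,u.min(),u.max(),plane(p,T,u.min(),v,.12),plane(p,T,u.max(),v,.12))
E
```

```text
[ 0.49036914 -0.1669221   0.23113994] [[-0.998 -0.068]
 [-0.068  0.998]]
wrist pull 0.64 [ 0.488  -0.1672  0.13  ] px 325.0 224.0
203 314 333 [ 0.4783 -0.1744  0.12  ] [ 0.4775 -0.1627  0.12  ]
209 313 334 [ 0.4822 -0.1747  0.12  ] [ 0.4813 -0.1618  0.12  ]
215 313 334 [ 0.486  -0.1745  0.12  ] [ 0.4851 -0.1616  0.12  ]
221 313 334 [ 0.4899 -0.1743  0.12  ] [ 0.489  -0.1613  0.12  ]
227 313 334 [ 0.4938 -0.174   0.12  ] [ 0.4929 -0.161   0.12  ]
233 313 334 [ 0.4978 -0.1738  0.12  ] [ 0.4969 -0.1607  0.12  ]
239 315 332 [ 0.5017 -0.1723  0.12  ] [ 0.5009 -0.1616  0.12  ]
245 317 331 [ 0.5056 -0.1708  0.12  ] [ 0.505 -0.162  0.12 ]
251 317 331 [ 0.5096 -0.1706  0.12  ] [ 0.509  -0.1617  0.12  ]
257 317 331 [ 0.5137 -0.1703  0.12  ] [ 0.5131 -0.1614  0.12  ]
```

In the tool's units: 0.032 m is 0.64, 0.03 m is 0.6.

>>> hand_motion(
  plan={"moves": [[0,0,0.6,0,0.6],[0,0,0.64,0,0.5],[0,0,0,0,0.35],[0,0,0,0,0.2],[0,0,0,0,0],[0,0,0,0,0],[0,0,0,0,0],[0,0,0,0,0],[0,0,0,0,0]]},
  grip_force=15,
)

```text
clock: 18.6
position: [0.4908, -0.1676, 0.1695]
ee_rot: [-0.105, 3.138, 0.0]
force: [-0.3, 2.1, 6.8]
width: 0.153
gripper_force: 15.0
```

In the tool's units: -0.0105 m is -0.21, -0.0104 m is -0.208.

>>> hand_motion(
  plan={"moves": [[-0.006,0,-0.21,0,0],[-0.016,0,-0.21,0,0],[-0.026,0,-0.208,0,0],[-0.036,0,-0.208,0,0],[-0.046,0,-0.204,0,0],[-0.058,0,-0.202,0,0],[-0.068,0,-0.198,0,0],[-0.076,0,-0.196,0,0]]},
  grip_force=15,
)

```text
clock: 19.4
position: [0.5063, -0.1666, 0.251]
ee_rot: [0.104, -3.139, -0.001]
force: [1.1, 3.9, -2.3]
width: 0.153
gripper_force: 15.0
```

>>> hand_motion(
  plan={"moves": [[-0.086,0,-0.192,0,0],[-0.096,0,-0.186,0,0],[-0.104,0,-0.182,0,0],[-0.114,0,-0.176,0,0],[0,0,0,0,0],[0,0,0,0,0]]},
)

```text
clock: 20.0
position: [0.5267, -0.1652, 0.2879]
ee_rot: [0.104, -3.14, -0.001]
force: [-2.6, 4.9, 0.6]
width: 0.15
gripper_force: 15.0
```

In the tool's units: -0.0085 m is -0.17, -0.0082 m is -0.164.

>>> hand_motion(
  plan={"moves": [[-0.122,0,-0.17,0,0],[-0.132,0,-0.164,0,0],[-0.14,0,-0.158,0,0],[-0.146,0,-0.15,0,0],[-0.106,0,-0.098,0,0],[-0.108,0,-0.096,0,0],[-0.108,0,-0.088,0,0],[-0.094,0,-0.074,0,0],[0,0,0,0,0],[0,0,0,0,0]]},
)

```text
clock: 21.0
position: [0.5751, -0.1618, 0.3381]
ee_rot: [-0.105, 3.139, 0.001]
force: [0.8, 4.7, 0.6]
width: 0.154
gripper_force: 15.0
```

```bash
python3 - <<'E'
from h import *
s=readout.observe();print(s['position'],s['force'])
q,T=look('scene',['pull','stirrer','blue_jar','iodine_bottle']);rod(q,T)
look('wrist',['pull'])
E
```

```text
[ 0.57513396 -0.1618281   0.33810393] [0.75624991 4.7213662  0.64909145]
scene pull 0.7 [0.6813 0.1544 0.0228] px 332.0 201.0
scene pull 0.56 [ 0.5886 -0.1665  0.2654] px 362.0 167.0
scene pull 0.25 [0.5077 0.084  0.0329] px 294.0 215.0
scene stirrer 0.5 [0.5761 0.2771 0.0916] px 290.0 175.0
scene blue_jar 0.93 [0.5201 0.452  0.0687] px 260.0 169.0
scene blue_jar 0.44 [0.5087 0.0822 0.0322] px 295.0 216.0
scene iodine_bottle 0.96 [ 0.6082 -0.4647  0.0532] px 438.0 301.0
red [(array([272., 140.]), np.int32(9)), (array([286.8, 177.2]), np.int32(5))]
wrist pull 0.96 [ 0.5638 -0.1645  0.2967] px 320.0 247.0
wrist pull 0.68 [ 0.5694 -0.1615  0.2838] px 326.0 248.0
```

>>> hand_motion(
  plan={"moves": [[0.1,0,0.078,0,0],[0.098,0,0.08,0,0],[0.11,0,0.096,0,0],[0.108,0,0.102,0,0],[0.09,0,0.088,0,0],[0.086,0,0.092,0,0],[0,0,0,0,0],[0,0,0,0,0],[0,0,0,0,0],[0,0,0,0,0]]},
)

```text
clock: 22.35
position: [0.5451, -0.1639, 0.311]
ee_rot: [-0.104, 3.14, 0.001]
force: [-0.7, 6.5, -1.4]
width: 0.152
gripper_force: 15.0
```

```bash
python3 - <<'E'
from h import *
s=readout.observe();print(s['position'],s['force'],s['gripper_force'],np.abs(s['dq']).max())
p,T=look('wrist',['pull'],'w9.png');im=p['image']
hsv=cv2.cvtColor(im,cv2.COLOR_BGR2HSV)
m=(((hsv[...,0]<6)|(hsv[...,0]>172))&(hsv[...,1]>150)&(hsv[...,2]>60)).astype(np.uint8)
n,l,st,c=cv2.connectedComponentsWithStats(m)
print([(st[i],c[i]) for i in range(1,n) if st[i,4]>80])
# hatch angle from the blue plate's corners in the scene view
q,T=look('scene',['pull','drybox'],'s9.png');im=q['image']
b=cv2.inRange(cv2.cvtColor(im,cv2.COLOR_BGR2HSV),(100,120,40),(125,255,255));n,l,st,c=cv2.connectedComponentsWithStats(b[140:290,300:430])
i=1+st[1:,4].argmax();print('blue',st[i])
cs=np.argwhere(l==i)[:,::-1].astype(np.int32);h=cv2.convexHull(cs);print(cv2.approxPolyDP(h,3,True)[:,0]+[300,140])
ex=np.array([.998,.066,0]);ey=np.array([-.066,.998,0]);H=np.array([.7006,-.1536,.117]);Ti=np.linalg.inv(T)
for a in (.65,.74,.83):
    for sy in (-.112,.112):
        P=H+.178*(-np.cos(a)*ex+np.array([0,0,np.sin(a)]))+sy*ey;k=Ti@np.r_[P,1];print(a,sy,q['fx']*k[0]/k[2]+q['cx'],q['fy']*k[1]/k[2]+q['cy'])
E
```

```text
[ 0.54514839 -0.16387201  0.31095465] [-0.73886965  6.48388714 -1.41235482] 14.999703168869019 0.0022638273790139963
wrist pull 0.94 [ 0.5322 -0.1647  0.2671] px 325.0 242.0
[(array([309, 233,  33,  27, 854], dtype=int32), array([324.94028103, 246.3618267 ])), (array([309, 292,  33,   5, 148], dtype=int32), array([325.16891892, 294.22972973]))]
scene pull 0.46 [ 0.5645 -0.1673  0.2386] px 353.0 178.0
scene drybox 0.97 [ 0.6097 -0.1957  0.0756] px 370.0 236.0
blue [ 59  42  58  44 211]
[[416 225]
 [359 183]
 [381 193]]
0.65 -0.112 377.53386227817475 198.96525943438263
0.65 0.112 327.39044695882495 169.93781931564803
0.74 -0.112 381.42635076952627 193.2838705819549
0.74 0.112 330.65755778548066 165.15352151258872
0.83 -0.112 385.64504369177035 187.90350909690895
0.83 0.112 334.24039526700886 160.64474995632787
```

```bash
python3 - <<'E'
from h import *
print(workorder.sign_off())
E
```

```text
the job is handed in; nothing more can be done
None
```

The job is handed in at about 22 s of the 72 s allowed: the beads were stirred through about 2¾ circles, and the stirrer is leaning in the dish with them; I saw no spilled beads but did not count all eight afterwards. By its red pull the hatch was raised to about 0.93 rad, then brought back, and it is held still at about 0.74 rad, some 7.5° below balance.

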